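Put the reagent bottles back in their trays

TASK

Clear up the microscope bench: stand each of the four white capped bottles in the tray of its own shape and size (small round, large round, square and oblong), flat on the tray's floor inside the rim. Keep the bottles upright, set them down gently rather than dropping them, and leave the glass beaker and the glass dish where they are.

Things in the scene. Friction and masses are not known exactly. Their poses are not given: they have to be found in the camera images.
- bottle_small_centre (a point): Small round bottle, body 34 mm in diameter; white plastic, paper label, loose, upright, 86 mm tall in all, about 60 g. On its 52 mm tall body stand, centred, a 6 mm neck and a ribbed grey cap (a good grip), 24 mm across, 28 mm tall. Point: on the axis, half-way up, 43 mm above the underside; the body ends 9 mm above it, the cap spans 15 to 43 mm above it. Round, so its yaw means nothing. z up.
- bottle_large_centre (a point): Large round bottle, body 58 mm in diameter; white plastic, paper label, loose, upright, 104 mm tall in all, about 200 g. On its 70 mm tall body stand, centred, a 6 mm neck and a ribbed grey cap (a good grip), 34 mm across, 28 mm tall. Point: on the axis, half-way up, 52 mm above the underside; the body ends 18 mm above it, the cap spans 24 to 52 mm above it. Round, so its yaw means nothing. z up.
- bottle_square_centre (a point): Square bottle, body 46 by 46 mm seen from above; white plastic, paper label, loose, upright, 98 mm tall in all, about 140 g. On its 64 mm tall body stand, centred, a 6 mm neck and a ribbed grey cap (a good grip), 30 mm across, 28 mm tall. Point: on the axis, half-way up, 49 mm above the underside; the body ends 15 mm above it, the cap spans 21 to 49 mm above it. x and y lie square to its sides. z up.
- bottle_oblong_centre (a point): Oblong bottle, body 64 by 38 mm seen from above; white plastic, paper label, loose, upright, 94 mm tall in all, about 140 g. On its 60 mm tall body stand, centred, a 6 mm neck and a ribbed grey cap (a good grip), 28 mm across, 28 mm tall. Point: on the axis, half-way up, 47 mm above the underside; the body ends 13 mm above it, the cap spans 19 to 47 mm above it. x lies along its long (64 mm) side, y along the short one. z up.
- tray_small: Small round tray, low, plain grey plastic, fixed to the bench: rim 10 mm high and 3 mm thick, floor 4 mm thick (a standing bottle's underside is then 4 mm above the bench). Outside diameter 60 mm, inside 54 mm. Origin at the centre of its underside, on the bench; z is up.
- tray_large: Large round tray, low, plain grey plastic, fixed to the bench: rim 10 mm high and 3 mm thick, floor 4 mm thick (a standing bottle's underside is then 4 mm above the bench). Outside diameter 84 mm, inside 78 mm. Origin at the centre of its underside, on the bench; z is up.
- tray_square: Square tray, low, plain grey plastic, fixed to the bench: rim 10 mm high and 3 mm thick, floor 4 mm thick (a standing bottle's underside is then 4 mm above the bench). Outside 72 by 72 mm, inside 66 by 66 mm; x and y lie square to its sides. Origin at the centre of its underside, on the bench; z is up.
- tray_oblong: Oblong tray, low, plain grey plastic, fixed to the bench: rim 10 mm high and 3 mm thick, floor 4 mm thick (a standing bottle's underside is then 4 mm above the bench). Outside 90 by 64 mm, inside 84 by 58 mm; x lies along its long side. Origin at the centre of its underside, on the bench; z is up.
- beaker: Bystander: open clear glass beaker, 50 mm in diameter and 60 mm tall, loose, standing among the bottles and trays; origin at the centre of its underside. To be left where it is.
- dish: Bystander: covered flat clear glass dish, 60 mm in diameter and 15 mm tall, loose, lying among the bottles and trays; origin at the centre of its underside. To be left where it is.
Mind the look-alikes: they are no part of the job. Leave any blue or purple look-alike of the part that bears bottle_square_centre alone. What is shaped like the part that bears bottle_oblong_centre but brown is not meant.

How it is judged:
By the outcome, as a careful person would: the job done as asked, in the order asked, and still so for the second after the job is handed in, with the robot touching nothing.
It also fails if it takes over 120 s, if anything falls off the work surface, if the arm or the gripper's body presses on something with over 40 N, if the wrist force passes 120 N, or if a joint passes its speed limit or range.

ROBOT

A 6-joint arm with a two-finger parallel gripper is mounted at the origin on the work surface. World frame = base frame: x ahead of the robot, y to its left, z up, the work surface at z = 0. Lengths are in m, angles in rad, forces in N, time in s.
With the tool pointing down it reaches from about 0.275 to 0.775 m from the base axis. Payload 14.6 kg.
Tool frame: the origin (TCP) lies on the centre line of the jaws, within the pads' length; the fingertips stand 22 mm ahead of it and the grasp point (between the pads) lies 3 mm ahead of it; z points along the fingers, y is the line along which they close (so a half turn about z gives the same grasp; the last joint's range is limited). The gripper opens to 85 mm and grips with 20 to 120 N. Pads are 22 mm wide; open, the fingers measure 114 mm over their backs; the gripper's body (76 mm by 85 mm) begins 54 mm behind the grasp point. The pads swing forward as they close: fully open they stand 13 mm farther back than shut.
Start: joints at [1.027, 0.263, -0.048, 1.259, 0, 1.415], TCP at [0.199, 0.486, 0.253] pointing down, gripper open.
Joint ranges: [-2.65, 2.65], [-0.89, 1.7], [-1.18, 1.37], [-2.13, 2.11], [-1.35, 1.29], [-3.14, 3.14]. Speed limits (rad/s): [1.89, 1.89, 2.57, 2.79, 3.14, 3.14].

INTERFACE

Orientations are given as [roll, pitch, yaw] about the fixed x, y, z axes, in that order (R = Rz(yaw) Ry(pitch) Rx(roll)).
In Python, from bench import env, optics gives the robot as it stands. The module is installed in compiled form; this text tells all that it offers.
- The arm moves only by the shell command python3 -m handwheel 'ROWS' [FORCE]. ROWS is text: rows parted by semicolons, each of 7 numbers parted by spaces: the shift along the tool's x, y, z in mm, then the turn, a rotation vector about the tool's x, y, z in degrees, then the closure in counts, from 0 (fully open) to 255 (shut). In form: x y z wx wy wz grip; .... A call has exactly 8 rows; each row is the pose to reach, as a shift and turn from the pose commanded when the call began, along the tool's axes at that moment; what a row does not reach only later rows make up. A row lasts 1/12 s, in which the tool goes at most 41.7 mm and 7.16 degrees, less where a joint would pass 70% of its speed; a pose out of reach is approached as far as the arm can. A call with a gripper value outside its range is refused whole. The fingers move at their own pace and stop on an object; FORCE is the grip in N (left out, the last holds). Time passes only in rows, so rows that repeat a pose let the fingers close, or fill a call up. It gives the time, the measured TCP pose, the force, the opening and the grip force at its end, in the units of the state.
- env.get_obs(): the state, without advancing time (a new reading comes with each control period).
- optics.read_camera(name): name is "scene" or "top" or "wrist"; returns the picture (384x512x3 uint8, red, green, blue); there is no depth.
- optics.camera_params(name): a dict with "fov_y" (degrees; the focal length in pixels is half the picture's height over the tangent of half this angle, whatever the lens; pixels are square), "cx", "cy" (the principal point, pixels), "rvec" (rotation vector, rad) and "tvec" (3), from world to camera coordinates, as OpenCV has them. Camera axes: x right, y down, z forward; pixel columns grow to the right and rows downward; lengths in m; the calibration is good to about 2 mm. A picture is of the moment at which its call begins: read the wrist's pose just before it. camera_params takes no time and is no camera call; for the wrist camera it gives the pose at the moment of the call.
- env.hand_in(): hands the job in; it is judged then, once.
The state is a dict: "time": time; "joints": joint angles; "joint_velocities": joint speeds; "joint_efforts": joint torques, N m; "tcp_pos": TCP position; "orientation": TCP orientation; "wrist_force": force on the tool from outside, world axes, zero at the start; "wrist_torque": the same for the moment, N m; "grip_width": opening from 0.0 (shut) to 1.0 (fully open); "grip_force": force on a finger pad.
Only numpy, scipy, OpenCV 4.12 (cv2) and the standard library are available. Lean on these libraries where they do the work, as an engineer would, in place of code of your own. Each camera call takes 0.05 s, during which the arm holds its last target. There are 200 camera calls.

## Working session

There is one attempt and no reset: what is moved stays moved. The work goes in short steps, Python scripts to look and compute and a shell command to move; the robot and the scene stay as the last step left them, time stands still between calls to the robot, and variables do not carry over. Pictures are saved under pics/ and viewed, at most 14 in all, crops included, and the job is handed in when it is done.

```bash
mkdir -p pics; ls; python3 - <<'E'
from bench import env, optics
import cv2
for n in ("scene","top"):
    p=optics.camera_params(n);print(n,p)
    cv2.imwrite(f"pics/{n}0.png",cv2.resize(optics.read_camera(n)[:,:,::-1],(800,600),interpolation=cv2.INTER_CUBIC))
print(optics.camera_params("wrist"));print(env.get_obs())
E
```

```text
pics
scene {'fov_y': 53.25641152211634, 'cx': 254.35791776225764, 'cy': 192.6652099568819, 'rvec': array([ 1.69409331,  1.72390802, -0.83039274]), 'tvec': array([-0.0046706 , -0.25564786,  1.61735415])}
top {'fov_y': 57.20139214621231, 'cx': 257.4754480268244, 'cy': 191.37369495998712, 'rvec': array([ 2.16792436, -2.22012636,  0.09413868]), 'tvec': array([-0.0041812 ,  0.4738729 ,  1.09083922])}
{'fov_y': 67.60529097938428, 'cx': 252.8915791331297, 'cy': 194.65957062089987, 'rvec': array([-2.4062979 , -1.61402446, -0.22830925]), 'tvec': array([-0.52425446, -0.03595946,  0.37900855])}
{'time': 0.1, 'joints': array([ 1.02669880e+00,  2.63481804e-01, -4.88809525e-02,  1.25943167e+00,
        7.96551876e-06,  1.41552083e+00]), 'joint_velocities': array([ 2.91833945e-04, -2.98553785e-03, -1.97134823e-04,  7.13760420e-05,
       -1.03723183e-03, -7.42379881e-04]), 'joint_efforts': array([ 3.07671507e-03, -6.38577533e+01,  3.85062611e+01,  9.98217001e-03,
       -8.38575033e-05, -2.99563894e-07]), 'tcp_pos': array([0.19889087, 0.48560603, 0.25286696]), 'orientation': array([-3.14060779e+00, -1.62228032e-04,  2.75277053e+00]), 'wrist_force': array([-0.34165633,  0.07085135,  0.20876171]), 'wrist_torque': array([-0.00488226,  0.01535801, -0.04861913]), 'grip_force': 0.0, 'grip_width': 0.9974692277453103}
```

View pics/top0.png

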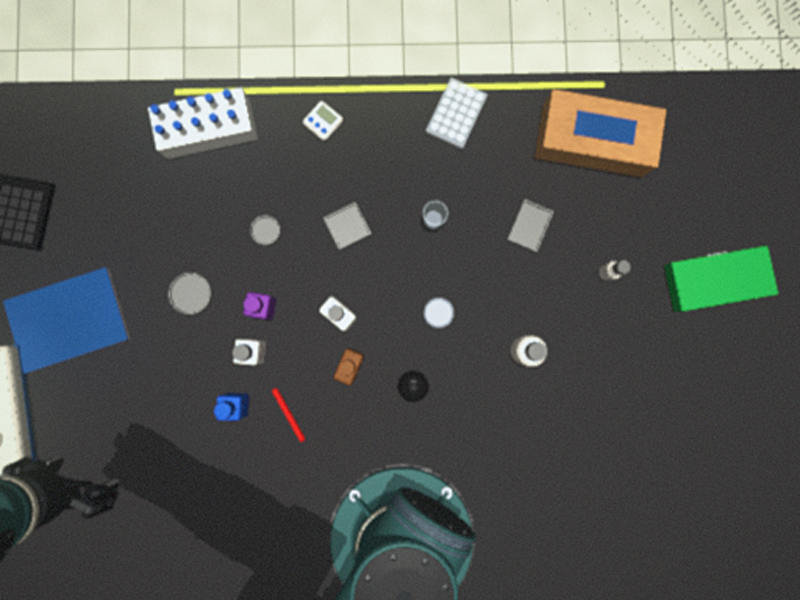

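View pics/scene0.png

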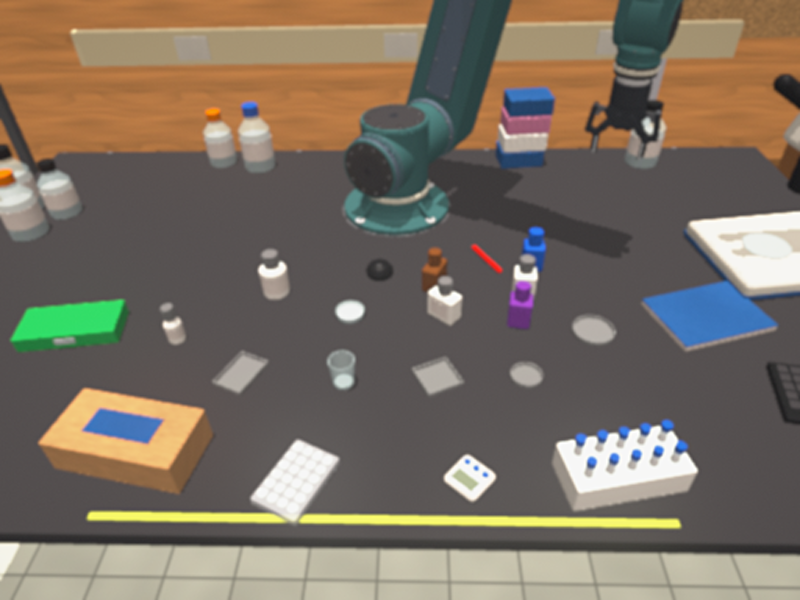

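The top view (800×600) shows these pixel positions:
- **Trays:** small (265,230), large (190,293), square (347,226), oblong (531,225).
- **White bottles, by cap:** small (623,267), large (536,351), square (242,352), oblong (336,312).
- **Bystanders:** beaker (434,213), dish (438,312).
- **Decoys:** purple (257,305), blue (230,408), brown (348,367).

The scene view agrees.

```bash
cat > h.py <<'E'
from bench import env, optics
import numpy as np, cv2
from scipy.spatial.transform import Rotation as Ro
def grab(n):
    p=optics.camera_params(n); return optics.read_camera(n),p
def ray(p,uv,z):
    f=192/np.tan(np.radians(p["fov_y"]/2)); R=cv2.Rodrigues(p["rvec"])[0]; C=-R.T@p["tvec"]
    uv=np.atleast_2d(uv).astype(float)
    d=np.c_[(uv[:,0]-p["cx"])/f,(uv[:,1]-p["cy"])/f,np.ones(len(uv))]@R
    return C+d*((z-C[2])/d[:,2])[:,None]
def comps(m,seed,r=8):
    n,l,st,c=cv2.connectedComponentsWithStats(m.astype(np.uint8))
    k=min((np.hypot(*(c[i]-seed)),i) for i in range(1,n) if st[i,4]>20)[1]
    ct=cv2.findContours((l==k).astype(np.uint8),cv2.RETR_EXTERNAL,cv2.CHAIN_APPROX_NONE)[0]
    return max(ct,key=len)[:,0,:],st[k]
def rect(P):
    (c,s,a)=cv2.minAreaRect((P[:,:2]*1000).astype(np.float32)); 
    if s[0]<s[1]: s=s[::-1]; a+=90
    return np.round(c,1),np.round(s,1),round(a,1)
def go(x,y,z,yaw):
    "tool-frame shift (mm) and turn (deg) to reach pose, tool down, yaw (deg) = direction of tool y mod 180"
    o=env.get_obs(); R=Ro.from_euler('xyz',o["orientation"]); best=None
    for k in (0,180,-180,360):
        T=Ro.from_euler('xyz',[180,0,yaw+90+k],degrees=True)
        w=(R.inv()*T).as_rotvec(degrees=True)
        if best is None or np.linalg.norm(w)<np.linalg.norm(best): best=w
    print("shift",np.round(R.inv().apply(np.array([x,y,z])-o["tcp_pos"])*1000,1),"turn",np.round(best,2),
      "z now",round(o["tcp_pos"][2],4),"j6",round(o["joints"][5],2),"t",round(o["time"],2))
E
python3 - <<'E'
from h import *
im,p=grab("top")
h=im.astype(int); sat=h.max(2)-h.min(2); v=h.mean(2)
for n,s in dict(small=(265,230),large=(190,293),square=(347,226),oblong=(531,225),dish=(438,312),beaker=(434,213)).items():
    c,st=comps((v>95)&(sat<60),np.array(s)/1.5625); print("tray",n,st[2:],*rect(ray(p,c,.010)))
for n,s,z,zb in (("small",(623,267),.086,.052),("large",(536,351),.104,.07),("square",(242,352),.098,.064),("oblong",(336,312),.094,.06)):
    s=np.array(s)/1.5625; u,w=s.astype(int); print(n,"cap val",im[w,u],end=' ')
    c,st=comps((v>175)&(sat<50),s); print("body",*rect(ray(p,c,zb)),end=' ')
    c,st=comps((v>75)&(v<165)&(sat<30),s);print("cap",st[2:],*rect(ray(p,c,z)),"seed",ray(p,s,z)[0,:2].round(4))
E
```

```text
tray small [ 18  20 284] [623.5 260.5] [61.1 53.8] 179.7
tray large [ 28  27 572] [497.  413.1] [83.8 82.3] 62.2
tray square [ 31  31 556] [627.8  94.5] [75.6 75. ] 115.6
tray oblong [ 29  34 595] [ 620.8 -281.3] [92.7 66.6] 155.1
tray dish [ 20  20 317] [446.7 -87.7] [60.2 60.1] 88.6
tray beaker [ 17  18 188] [648.6 -85.6] [55.1 51.4] 178.8
small cap val [141 142 138] body [ 517.9 -427.3] [30.1 15.3] 17.8 cap [ 21  14 170] [ 515.8 -418.9] [60.4 38.9] 88.7 seed [ 0.5202 -0.4362]
large cap val [152 153 145] body [ 366.7 -256.1] [54.6 49.7] 171.8 cap [ 24  21 245] [ 367.8 -245.5] [66.9 57.5] 88.6 seed [ 0.3656 -0.2586]
square cap val [150 154 149] body [377.  285.3] [44.  41.5] 88.6 cap [ 23  19 217] [377.5 273.2] [61.  49.6] 82.5 seed [0.377  0.2838]
oblong cap val [167 167 161] body [446.8 112.2] [63.  36.9] 49.0 cap [ 9  9 52] [446.  110.2] [23.4 23.3] 179.0 seed [0.4469 0.1101]
```

```bash
python3 - <<'E'
from h import *
p=optics.camera_params("wrist");R=cv2.Rodrigues(p["rvec"])[0];o=env.get_obs()
T=Ro.from_euler('xyz',o["orientation"]);print("cam in tool",T.inv().apply(-R.T@p["tvec"]-o["tcp_pos"]).round(4),(T.as_matrix().T@R.T).round(2))
go(.377,.284,.22,90)
E
```

```text
cam in tool [ 0.0709 -0.0002 -0.1205] [[-0.   -0.96 -0.28]
 [ 1.   -0.   -0.  ]
 [ 0.   -0.28  0.96]]
shift [-241.2 -119.1   33. ] turn [-4.000e-02 -2.000e-02 -2.228e+01] z now 0.2529 j6 1.42 t 0.15
```

```bash
R='-241 -119 33 0 0 -22.3 0'; python3 -m handwheel '-241 -119 33 0 0 -22.3 60; -241 -119 33 0 0 -22.3 60; -241 -119 33 0 0 -22.3 60; -241 -119 33 0 0 -22.3 60; -241 -119 33 0 0 -22.3 60; -241 -119 33 0 0 -22.3 60; -241 -119 33 0 0 -22.3 60; -241 -119 33 0 0 -22.3 60' 30
python3 -m handwheel '0 0 0 0 0 0 60; 0 0 0 0 0 0 60; 0 0 0 0 0 0 60; 0 0 0 0 0 0 60; 0 0 0 0 0 0 60; 0 0 0 0 0 0 60; 0 0 0 0 0 0 60; 0 0 0 0 0 0 60'
python3 - <<'E'
from h import *
im,p=grab("wrist"); cv2.imwrite("pics/w1.png",im[:,:,::-1]); go(.377,.284,.22,90)
E
```

```text
time: 0.82
tcp_pos: [0.3799, 0.2805, 0.2194]
orientation: [-3.14, -0.0, 3.137]
wrist_force: [-0.5, 0.2, -0.1]
grip_width: 0.767
grip_force: 0.0
time: 1.48
tcp_pos: [0.3768, 0.2846, 0.2203]
orientation: [3.142, 0.0, -3.141]
wrist_force: [0.6, -0.2, -0.0]
grip_width: 0.761
grip_force: 0.0
shift [-0.2 -0.5  0.3] turn [0.   0.   0.04] z now 0.2203 j6 0.47 t 1.53
```

View pics/w1.png

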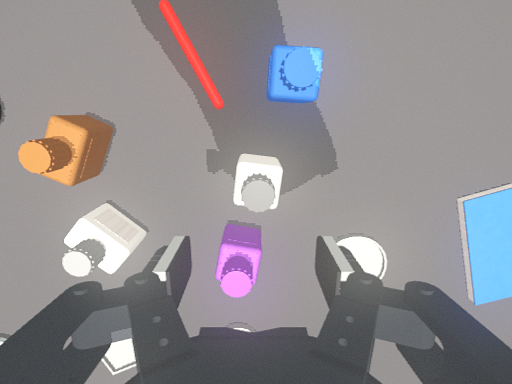

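The wrist view shows the square bottle's cap at (258,193) with its body nearly square to the image. Purple is at (238,270), and the finger gap is clear.

```bash
cat >> h.py <<'E'
def cap(im,p,seed,zc,zb,rad,r=45):
    "cap top centre by grey mask near seed; body edge yaw from white mask"
    h=im.astype(int); v=h.mean(2); sat=h.max(2)-h.min(2)
    yy,xx=np.mgrid[:384,:512]; near=np.hypot(xx-seed[0],yy-seed[1])<r
    c,st=comps(near&(v>95)&(v<185)&(sat<25),np.array(seed)); (u,w),rr=cv2.minEnclosingCircle(c.astype(np.float32))
    b,_=comps(near&(v>185)&(sat<40),np.array(seed))
    print("cap px",round(u,1),round(w,1),round(rr,1),"world",ray(p,(u,w),zc)[0,:2].round(4),"diam mm",round(2000*np.linalg.norm(ray(p,(u+rr,w),zc)-ray(p,(u,w),zc)),1),"body",*rect(ray(p,b,zb)))
E
python3 - <<'E'
from h import *
im,p=grab("wrist"); cap(im,p,(258,193),.098,.064,.015,50)
print(im[193,258],im[180,243],im[160,260])
print(ray(p,[[238,155],[282,157],[236,200],[258,193]],.064).round(4)); print(ray(p,(258,193),.098).round(4))
E
```

```text
cap px 258.0 193.0 50.0 world [0.3749 0.2888] diam mm 88.0 body [375.4 288.5] [58.5 46.4] 173.3
[212 209 204] [255 255 253] [235 231 222]
[[0.3464 0.2698 0.064 ]
 [0.3483 0.3124 0.064 ]
 [0.3919 0.2672 0.064 ]
 [0.3845 0.2894 0.064 ]]
[[0.3749 0.2888 0.098 ]]
```

```bash
python3 - <<'E'
from h import *
go(.375,.288,.088,90)
E
```

```text
shift [  1.9   3.6 132.3] turn [-0.    0.    0.03] z now 0.2203 j6 0.47 t 1.58
```

```bash
python3 -m handwheel '2 3.6 20 0 0 0 60; 2 3.6 40 0 0 0 60; 2 3.6 60 0 0 0 60; 2 3.6 80 0 0 0 60; 2 3.6 100 0 0 0 60; 2 3.6 115 0 0 0 60; 2 3.6 125 0 0 0 60; 2 3.6 132 0 0 0 60' 30
python3 -m handwheel '0 0 0 0 0 0 60; 0 0 0 0 0 0 60; 0 0 0 0 0 0 80; 0 0 0 0 0 0 100; 0 0 0 0 0 0 120; 0 0 0 0 0 0 140; 0 0 0 0 0 0 160; 0 0 0 0 0 0 180' 30
python3 -m handwheel '0 0 0 0 0 0 255; 0 0 0 0 0 0 255; 0 0 0 0 0 0 255; 0 0 0 0 0 0 255; 0 0 0 0 0 0 255; 0 0 0 0 0 0 255; 0 0 0 0 0 0 255; 0 0 0 0 0 0 255' 30
python3 - <<'E'
from h import *
im,p=grab("wrist"); cv2.imwrite("pics/w2.png",im[:,:,::-1])
E
```

```text
time: 2.25
tcp_pos: [0.3745, 0.2877, 0.0872]
orientation: [-3.141, -0.001, -3.141]
wrist_force: [0.4, -0.9, 0.4]
grip_width: 0.764
grip_force: 0.0
time: 2.92
tcp_pos: [0.3751, 0.2881, 0.0886]
orientation: [3.141, 0.001, -3.141]
wrist_force: [0.4, 1.4, 1.9]
grip_width: 0.341
grip_force: 29.5
time: 3.58
tcp_pos: [0.3751, 0.2881, 0.0885]
orientation: [3.141, 0.001, -3.141]
wrist_force: [-0.9, 1.9, 5.5]
grip_width: 0.34
grip_force: 29.7
```

View pics/w2.png

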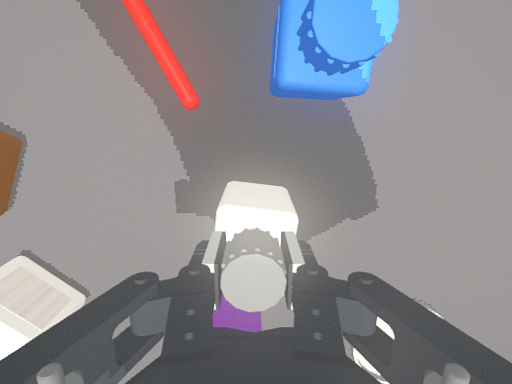

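Cap gripped at 29 mm opening; blue and purple are untouched. Lift and carry.

```bash
python3 -m handwheel '0 0 -10 0 0 0 255; 0 0 -30 0 0 0 255; 0 0 -50 0 0 0 255; 0 0 -70 0 0 0 255; 0 0 -90 0 0 0 255; 0 0 -110 0 0 0 255; 0 0 -125 0 0 0 255; 0 0 -130 0 0 0 255' 40
python3 - <<'E'
from h import *
im,p=grab("wrist"); e=ray(p,[[235,182],[288,188]],.13);d=e[1]-e[0];print(np.degrees(np.arctan2(d[1],d[0])))
go(.6278,.0945,.20,120)
E
```

```text
time: 4.3
tcp_pos: [0.3754, 0.2881, 0.22]
orientation: [3.141, 0.002, -3.141]
wrist_force: [-0.8, -0.6, -1.7]
grip_width: 0.34
grip_force: 39.6
83.33554653455442
shift [-252.3 -193.8   20. ] turn [ 2.000e-02  1.200e-01 -2.997e+01] z now 0.2197 j6 0.48 t 4.35
```

```bash
python3 -m handwheel '-36 -28 0 0 0 -4 255; -72 -56 0 0 0 -8 255; -108 -84 0 0 0 -12 255; -144 -112 5 0 0 -16 255; -180 -140 10 0 0 -20 255; -212 -165 15 0 0 -25 255; -240 -186 20 0 0 -29 255; -252 -194 20 0 0 -31 255'
python3 -m handwheel '0 0 0 0 0 0 255; 0 0 0 0 0 0 255; 0 0 0 0 0 0 255; 0 0 0 0 0 0 255; 0 0 0 0 0 0 255; 0 0 0 0 0 0 255; 0 0 0 0 0 0 255; 0 0 0 0 0 0 255'
python3 - <<'E'
from h import *
im,p=grab("wrist"); cv2.imwrite("pics/w3.png",im[:,:,::-1]); go(.6278,.0945,.0945,122)
E
```

```text
time: 5.02
tcp_pos: [0.6288, 0.0912, 0.1956]
orientation: [3.141, -0.002, -2.598]
wrist_force: [1.0, 0.1, -2.2]
grip_width: 0.337
grip_force: 39.8
time: 5.68
tcp_pos: [0.6268, 0.0943, 0.1985]
orientation: [-3.141, 0.0, -2.6]
wrist_force: [-0.4, -0.5, -0.9]
grip_width: 0.337
grip_force: 40.0
shift [ -0.9  -0.3 104. ] turn [-0.01  0.01 -0.96] z now 0.1985 j6 -0.52 t 5.73
```

View pics/w3.png

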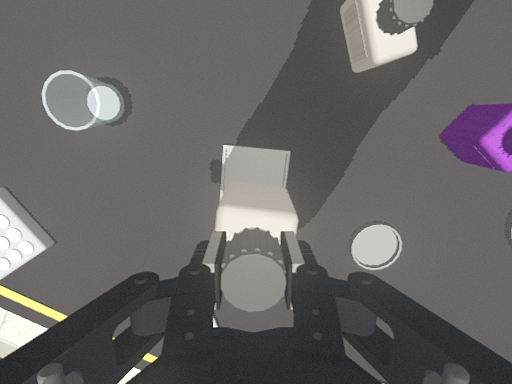

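The square tray's far edge runs from (223,146) to (291,151) behind the carried bottle, lined up within a few degrees.

```bash
python3 - <<'E'
from h import *
im,p=grab("wrist")
e=ray(p,[[222,145.5],[291,150.5]],.010); d=e[1]-e[0]; L=np.linalg.norm(d); u=d/L; n=np.array([u[1],-u[0],0])
m=e.mean(0); c=m+.036*n*np.sign(n@(np.array([.6278,.0945,0])-m)); print(L,np.degrees(np.arctan2(u[1],u[0])),c)
e=ray(p,[[221,183],[291,187]],.118);d=e[1]-e[0]; print("bottle",np.degrees(np.arctan2(d[1],d[0])),np.linalg.norm(d))
E
```

```text
0.07412611290421266 116.90023792562312 [0.62848505 0.09657792 0.01      ]
bottle 117.65805666458978 0.05068104931681075
```

```bash
python3 -m handwheel '-1 0 20 0 0 0 255; -1 0 40 0 0 0 255; -1 0 60 0 0 0 255; -1 0 75 0 0 0 255; -1 0 86 0 0 0 255; -1 0 92 0 0 0 255; -1 0 95 0 0 0 255; -1 0 97 0 0 0 255'
python3 -m handwheel '0 0 1 0 0 0 255; 0 0 2 0 0 0 255; 0 0 3 0 0 0 255; 0 0 4 0 0 0 255; 0 0 5 0 0 0 255; 0 0 6 0 0 0 255; 0 0 7 0 0 0 255; 0 0 7 0 0 0 255'
python3 -m handwheel '0 0 .5 0 0 0 255; 0 0 .5 0 0 0 255; 0 0 1 0 0 0 255; 0 0 1 0 0 0 255; 0 0 1 0 0 0 255; 0 0 1 0 0 0 255; 0 0 1 0 0 0 255; 0 0 1 0 0 0 255'
```

```text
time: 6.45
tcp_pos: [0.628, 0.0946, 0.1014]
orientation: [-3.142, 0.0, -2.6]
wrist_force: [0.1, -0.6, -1.3]
grip_width: 0.34
grip_force: 40.0
time: 7.12
tcp_pos: [0.6278, 0.0945, 0.0941]
orientation: [3.141, -0.0, -2.6]
wrist_force: [-0.3, -0.3, -2.0]
grip_width: 0.342
grip_force: 40.0
time: 7.78
tcp_pos: [0.6279, 0.0946, 0.0933]
orientation: [3.142, -0.0, -2.6]
wrist_force: [-0.3, -0.5, -1.3]
grip_width: 0.342
grip_force: 40.0
```

```bash
python3 -m handwheel '0 0 .3 0 0 0 255; 0 0 .6 0 0 0 255; 0 0 1 0 0 0 255; 0 0 1 0 0 0 255; 0 0 1 0 0 0 255; 0 0 1 0 0 0 255; 0 0 1 0 0 0 255; 0 0 1 0 0 0 255'
python3 -m handwheel '0 0 0 0 0 0 160; 0 0 0 0 0 0 150; 0 0 0 0 0 0 140; 0 0 0 0 0 0 130; 0 0 0 0 0 0 120; 0 0 0 0 0 0 100; 0 0 0 0 0 0 80; 0 0 0 0 0 0 60'
python3 -m handwheel '0 0 0 0 0 0 60; 0 0 0 0 0 0 60; 0 0 -10 0 0 0 60; 0 0 -30 0 0 0 60; 0 0 -60 0 0 0 60; 0 0 -90 0 0 0 60; 0 0 -120 0 0 0 60; 0 0 -128 0 0 0 60'
python3 - <<'E'
from h import *
im,p=grab("wrist"); cv2.imwrite("pics/w4.png",im[:,:,::-1]); go(.446,.111,.22,49+90)
E
```

```text
time: 8.45
tcp_pos: [0.628, 0.0946, 0.0926]
orientation: [-3.141, 0.0, -2.6]
wrist_force: [-2.4, 0.1, 5.9]
grip_width: 0.337
grip_force: 40.5
time: 9.12
tcp_pos: [0.6278, 0.0946, 0.0923]
orientation: [-3.142, -0.0, -2.6]
wrist_force: [-0.4, 0.2, -0.1]
grip_width: 0.762
grip_force: 0.0
time: 9.78
tcp_pos: [0.629, 0.0946, 0.2257]
orientation: [-3.139, 0.005, -2.6]
wrist_force: [0.1, 0.5, 0.2]
grip_width: 0.766
grip_force: 0.0
shift [148.5 108.4   4. ] turn [ -0.22   0.27 -17.97] z now 0.2251 j6 -0.52 t 9.83
```

View pics/w4.png

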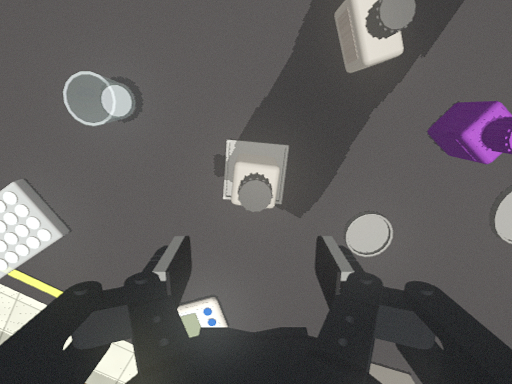

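The square bottle stands in its tray, cap at (255,192). It may be off-centre toward the lower edge, so I'll measure it. The oblong bottle is at (385,25).

```bash
python3 - <<'E'
from h import *
im,p=grab("wrist"); o=env.get_obs(); T=Ro.from_euler('xyz',o["orientation"])
f=lambda px,z:(T.inv().apply(ray(p,px,z)-o["tcp_pos"])*1000).round(1)[:,:2]
print("tray top corners",f([[227,140.5],[289,146]],.010)); print("tray bottom corners",f([[223,200]],.010))
print("cap",f([[255,192]],.102)); print("base edge",f([[236,166],[280,168]],.004))
cv2.imwrite("pics/w5.png",cv2.resize(im[125:220,205:305,::-1],(600,570),interpolation=cv2.INTER_CUBIC))
E
```

```text
tray top corners [[ 38.  -30.6]
 [ 31.7  41.2]]
tray bottom corners [[-34.1 -37.4]]
cap [[2.1 1.4]]
base edge [[  7.  -21.1]
 [  4.6  32. ]]
```

View pics/w5.png

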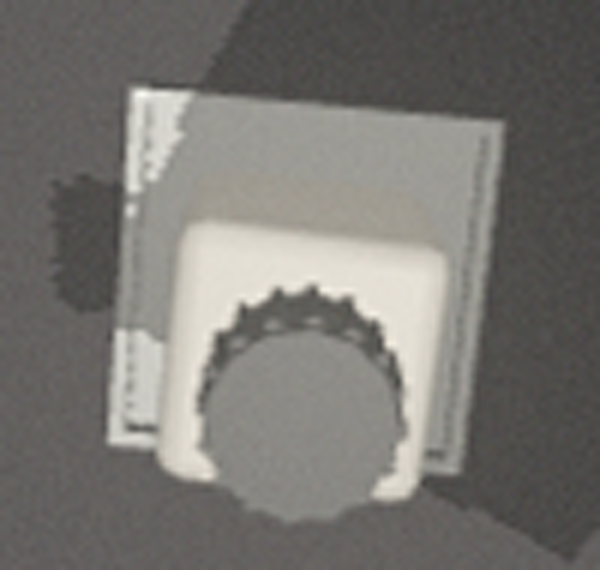

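It's well centred, with rim visible all round. Now the oblong bottle.

```bash
python3 -m handwheel '36 27 4 0 0 -5 60; 72 54 4 0 0 -10 60; 108 80 4 0 0 -15 60; 140 104 4 0 0 -18 60; 148.5 108 4 0 0 -18 60; 148.5 108 4 0 0 -18 60; 148.5 108 4 0 0 -18 60; 148.5 108 4 0 0 -18 60' 30
python3 - <<'E'
from h import *
im,p=grab("wrist"); cv2.imwrite("pics/w6.png",im[:,:,::-1]); go(.446,.111,.0865,139)
E
```

```text
time: 10.55
tcp_pos: [0.4453, 0.1105, 0.2158]
orientation: [3.141, -0.0, -2.286]
wrist_force: [0.2, 0.2, 0.1]
grip_width: 0.764
grip_force: 0.0
shift [ -0.7  -0.  129.2] turn [ 0.02 -0.02  0.01] z now 0.2157 j6 -0.79 t 10.6
```

View pics/w6.png

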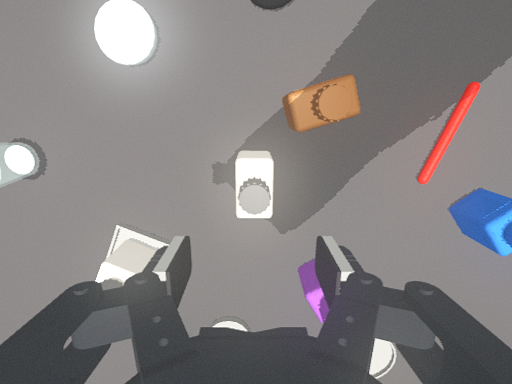

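The oblong bottle is lined up with the tool: cap at (254,199), long axis vertical in the image, brown decoy clear at (322,103).

```bash
python3 - <<'E'
from h import *
im,p=grab("wrist"); c=ray(p,(254.5,199),.094)[0]; print(c.round(4)); go(c[0],c[1],.0855,139)
E
```

```text
[0.4467 0.1139 0.094 ]
shift [ -3.2   1.4 130.2] turn [ 0.02 -0.02  0.  ] z now 0.2157 j6 -0.79 t 10.65
```

```bash
python3 -m handwheel '-3 1.4 20 0 0 0 60; -3 1.4 40 0 0 0 60; -3 1.4 60 0 0 0 60; -3 1.4 80 0 0 0 60; -3 1.4 100 0 0 0 60; -3 1.4 115 0 0 0 60; -3 1.4 125 0 0 0 60; -3 1.4 130 0 0 0 60' 30
python3 -m handwheel '0 0 0 0 0 0 60; 0 0 0 0 0 0 60; 0 0 0 0 0 0 80; 0 0 0 0 0 0 100; 0 0 0 0 0 0 120; 0 0 0 0 0 0 140; 0 0 0 0 0 0 160; 0 0 0 0 0 0 180' 30
python3 -m handwheel '0 0 0 0 0 0 255; 0 0 0 0 0 0 255; 0 0 0 0 0 0 255; 0 0 0 0 0 0 255; 0 0 0 0 0 0 255; 0 0 0 0 0 0 255; 0 0 0 0 0 0 255; 0 0 0 0 0 0 255' 40
python3 -m handwheel '0 0 -10 0 0 0 255; 0 0 -30 0 0 0 255; 0 0 -50 0 0 0 255; 0 0 -70 0 0 0 255; 0 0 -90 0 0 0 255; 0 0 -110 0 0 0 255; 0 0 -125 0 0 0 255; 0 0 -130 0 0 0 255' 40
python3 - <<'E'
from h import *
go(.621,-.281,.20,65)
E
```

```text
time: 11.32
tcp_pos: [0.4458, 0.1136, 0.0845]
orientation: [3.14, -0.002, -2.286]
wrist_force: [-0.5, -0.1, -0.4]
grip_width: 0.764
grip_force: 0.0
time: 11.98
tcp_pos: [0.446, 0.1137, 0.0865]
orientation: [-3.141, 0.0, -2.286]
wrist_force: [-1.0, 0.2, 3.7]
grip_width: 0.318
grip_force: 29.3
time: 12.65
tcp_pos: [0.4461, 0.1137, 0.0866]
orientation: [-3.141, 0.0, -2.286]
wrist_force: [0.1, -1.0, 6.7]
grip_width: 0.316
grip_force: 39.0
time: 13.32
tcp_pos: [0.4464, 0.1139, 0.2181]
orientation: [-3.14, 0.002, -2.286]
wrist_force: [-0.0, -0.0, -0.7]
grip_width: 0.312
grip_force: 39.7
shift [ 183.7 -390.7   18.4] turn [-2.000e-02  1.500e-01  7.403e+01] z now 0.2181 j6 -0.78 t 13.32
```

```bash
python3 -m handwheel '14 -30 0 0 0 5 255; 28 -60 0 0 0 10 255; 42 -90 0 0 0 15 255; 56 -120 0 0 0 20 255; 70 -150 0 0 0 26 255; 84 -180 0 0 0 32 255; 98 -210 0 0 0 38 255; 112 -238 0 0 0 42 255' 
python3 - <<'E'
from h import *
go(.621,-.281,.20,65)
E
```

```text
time: 13.98
tcp_pos: [0.5524, -0.1286, 0.2153]
orientation: [3.141, -0.001, -3.025]
wrist_force: [0.5, -0.9, -2.1]
grip_width: 0.312
grip_force: 39.8
shift [ -50.5 -159.4   15.2] turn [ 1.000e-02 -6.000e-02  3.168e+01] z now 0.2153 j6 -0.49 t 13.98
```

```bash
python3 -m handwheel '-9 -29 2 0 0 5 255; -18 -58 4 0 0 11 255; -27 -87 8 0 0 17 255; -36 -116 12 0 0 23 255; -44 -140 15 0 0 28 255; -50 -158 15 0 0 31.7 255; -50.5 -159.4 15 0 0 31.7 255; -50.5 -159.4 15 0 0 31.7 255' 
python3 -m handwheel '0 0 0 0 0 0 255; 0 0 0 0 0 0 255; 0 0 0 0 0 0 255; 0 0 0 0 0 0 255; 0 0 0 0 0 0 255; 0 0 0 0 0 0 255; 0 0 0 0 0 0 255; 0 0 0 0 0 0 255'
python3 - <<'E'
from h import *
im,p=grab("wrist"); cv2.imwrite("pics/w7.png",im[:,:,::-1]); go(.621,-.281,.0906,65)
E
```

```text
time: 14.65
tcp_pos: [0.6216, -0.2795, 0.1997]
orientation: [3.141, -0.002, 2.711]
wrist_force: [0.2, 1.1, -1.2]
grip_width: 0.311
grip_force: 39.8
time: 15.32
tcp_pos: [0.6217, -0.2788, 0.2013]
orientation: [-3.142, 0.0, 2.711]
wrist_force: [-0.9, -0.7, -1.9]
grip_width: 0.314
grip_force: 39.8
shift [ -0.2  -2.2 110.7] turn [-0.    0.    0.33] z now 0.2013 j6 -0.11 t 15.37
```

View pics/w7.png

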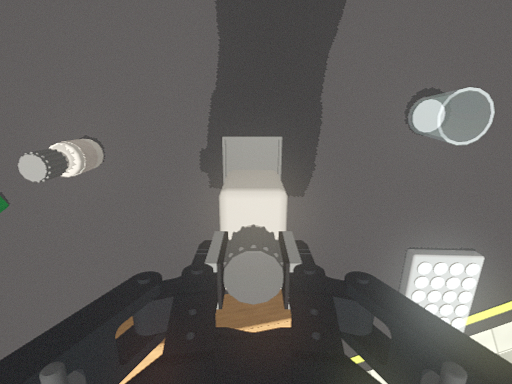

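The oblong tray's near edge runs (222,137) to (282,137), parallel to the carried bottle. The small bottle's cap is at (36,167).

```bash
python3 - <<'E'
from h import *
im,p=grab("wrist"); o=env.get_obs(); T=Ro.from_euler('xyz',o["orientation"])
e=(T.inv().apply(ray(p,[[222,137],[282,137]],.010)-o["tcp_pos"])*1000); print("tray edge in tool",e.round(1),"centre x",e[:,0].mean()-45,"y",e[:,1].mean())
print("small cap",ray(p,(36,167),.086).round(4))
E
```

```text
tray edge in tool [[ 44.5 -33.3 191.3]
 [ 44.5  30.9 191.3]] centre x -0.47392134998922586 y -1.1835356877652714
small cap [[ 0.5221 -0.4323  0.086 ]]
```

```bash
python3 -m handwheel '-.5 -1.5 20 0 0 0 255; -.5 -1.5 40 0 0 0 255; -.5 -1.5 60 0 0 0 255; -.5 -1.5 75 0 0 0 255; -.5 -1.5 88 0 0 0 255; -.5 -1.5 96 0 0 0 255; -.5 -1.5 100 0 0 0 255; -.5 -1.5 103 0 0 0 255'
python3 -m handwheel '0 0 1 0 0 0 255; 0 0 2 0 0 0 255; 0 0 3 0 0 0 255; 0 0 4 0 0 0 255; 0 0 5 0 0 0 255; 0 0 6 0 0 0 255; 0 0 6.5 0 0 0 255; 0 0 7 0 0 0 255'
python3 -m handwheel '0 0 .3 0 0 0 255; 0 0 .6 0 0 0 255; 0 0 .8 0 0 0 255; 0 0 .8 0 0 0 255; 0 0 .8 0 0 0 255; 0 0 .8 0 0 0 255; 0 0 .8 0 0 0 255; 0 0 .8 0 0 0 255'
```

```text
time: 16.08
tcp_pos: [0.6216, -0.2805, 0.0981]
orientation: [3.142, -0.0, 2.711]
wrist_force: [0.2, -0.1, -1.4]
grip_width: 0.315
grip_force: 39.9
time: 16.75
tcp_pos: [0.6215, -0.2805, 0.0913]
orientation: [-3.142, -0.0, 2.711]
wrist_force: [0.1, -0.8, -0.6]
grip_width: 0.313
grip_force: 39.9
time: 17.42
tcp_pos: [0.6216, -0.2805, 0.0906]
orientation: [-3.142, 0.0, 2.711]
wrist_force: [-1.8, -0.6, 3.1]
grip_width: 0.31
grip_force: 40.1
```

Contact felt (3 N). Release, lift, then look at the small bottle.

```bash
python3 -m handwheel '0 0 0 0 0 0 165; 0 0 0 0 0 0 155; 0 0 0 0 0 0 140; 0 0 0 0 0 0 130; 0 0 0 0 0 0 120; 0 0 0 0 0 0 100; 0 0 0 0 0 0 80; 0 0 0 0 0 0 60'
python3 -m handwheel '0 0 0 0 0 0 60; 0 0 0 0 0 0 60; 0 0 -10 0 0 0 60; 0 0 -30 0 0 0 60; 0 0 -60 0 0 0 60; 0 0 -90 0 0 0 60; 0 0 -120 0 0 0 60; 0 0 -128 0 0 0 60'
python3 - <<'E'
from h import *
im,p=grab("wrist"); o=env.get_obs(); T=Ro.from_euler('xyz',o["orientation"])
cv2.imwrite("pics/w8.png",im[:,:,::-1]); go(.522,-.433,.20,90)
E
```

```text
time: 18.08
tcp_pos: [0.6215, -0.2805, 0.0905]
orientation: [-3.142, -0.0, 2.711]
wrist_force: [-0.1, 0.4, 0.7]
grip_width: 0.768
grip_force: 0.0
time: 18.75
tcp_pos: [0.6224, -0.281, 0.2241]
orientation: [-3.141, 0.006, 2.711]
wrist_force: [0.1, -0.6, 1.4]
grip_width: 0.767
grip_force: 0.0
shift [  28.1 -180.1   23.4] turn [ -0.12   0.34 -24.67] z now 0.2235 j6 -0.11 t 18.8
```

View pics/w8.png

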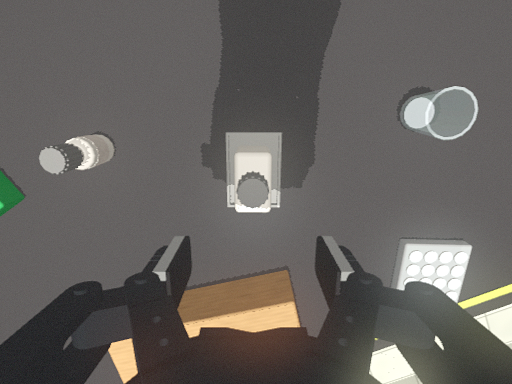

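The oblong bottle sits in its tray, cap at (253,190), rim visible on both sides. Next the small bottle.

```bash
python3 -m handwheel '6 -38 10 0 0 0 60; 12 -76 20 0 0 0 60; 18 -114 23 0 0 0 60; 23 -150 23 0 0 0 60; 27 -172 23 0 0 0 60; 28 -180 23 0 0 0 60; 28 -180 23 0 0 0 60; 28 -180 23 0 0 0 60' 30
python3 - <<'E'
from h import *
im,p=grab("wrist"); v=im.astype(int).mean(2); sat=np.ptp(im.astype(int),axis=2)
cv2.imwrite("pics/w9.png",im[:,:,::-1]); go(.522,-.433,.0775,65)
E
```

```text
time: 19.47
tcp_pos: [0.5211, -0.4318, 0.1951]
orientation: [3.141, -0.001, 2.711]
wrist_force: [-0.2, 0.2, -0.2]
grip_width: 0.764
grip_force: 0.0
shift [ -1.2  -1.4 117.7] turn [ 0.03 -0.02  0.36] z now 0.1952 j6 -0.38 t 19.52
```

View pics/w9.png

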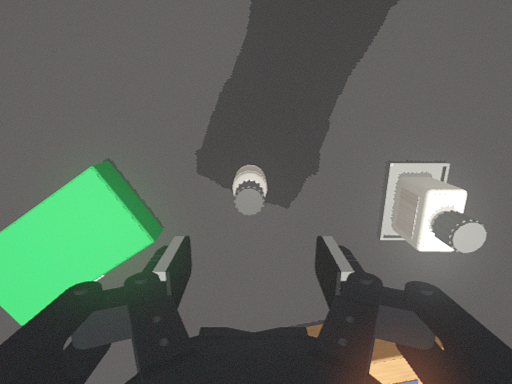

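The small cap is at (249,201), with the green box well left of the fingers.

```bash
python3 - <<'E'
from h import *
im,p=grab("wrist"); c=ray(p,(249,201),.086)[0]; print(c.round(4)); go(c[0],c[1],.078,65)
E
```

```text
[ 0.5213 -0.4351  0.086 ]
shift [ -1.3  -3.8 117.3] turn [ 0.02 -0.01  0.4 ] z now 0.1953 j6 -0.38 t 19.57
```

```bash
python3 -m handwheel '-1.3 -3.8 20 0 0 0 60; -1.3 -3.8 40 0 0 0 60; -1.3 -3.8 60 0 0 0 60; -1.3 -3.8 75 0 0 0 60; -1.3 -3.8 90 0 0 0 60; -1.3 -3.8 102 0 0 0 60; -1.3 -3.8 111 0 0 0 60; -1.3 -3.8 117 0 0 0 60' 30
python3 -m handwheel '0 0 0 0 0 0 60; 0 0 0 0 0 0 60; 0 0 0 0 0 0 80; 0 0 0 0 0 0 100; 0 0 0 0 0 0 120; 0 0 0 0 0 0 140; 0 0 0 0 0 0 160; 0 0 0 0 0 0 180' 30
python3 -m handwheel '0 0 0 0 0 0 255; 0 0 0 0 0 0 255; 0 0 0 0 0 0 255; 0 0 0 0 0 0 255; 0 0 0 0 0 0 255; 0 0 0 0 0 0 255; 0 0 0 0 0 0 255; 0 0 0 0 0 0 255' 40
python3 -m handwheel '0 0 -10 0 0 0 255; 0 0 -30 0 0 0 255; 0 0 -55 0 0 0 255; 0 0 -80 0 0 0 255; 0 0 -105 0 0 0 255; 0 0 -130 0 0 0 255; 0 0 -145 0 0 0 255; 0 0 -150 0 0 0 255' 40
python3 - <<'E'
from h import *
go(.6235,.26,.20,65);go(.5,-.15,.22,65)
E
```

```text
time: 20.23
tcp_pos: [0.5211, -0.4352, 0.0776]
orientation: [3.141, -0.001, 2.712]
wrist_force: [-0.6, -0.4, 0.1]
grip_width: 0.761
grip_force: 0.0
time: 20.9
tcp_pos: [0.5205, -0.4364, 0.0786]
orientation: [-3.142, 0.0, 2.711]
wrist_force: [0.4, 0.1, -0.5]
grip_width: 0.292
grip_force: 0.1
time: 21.57
tcp_pos: [0.5206, -0.4363, 0.0787]
orientation: [3.142, 0.0, 2.711]
wrist_force: [1.0, 1.1, 5.5]
grip_width: 0.268
grip_force: 39.1
time: 22.23
tcp_pos: [0.5209, -0.4369, 0.2315]
orientation: [-3.14, 0.003, 2.711]
wrist_force: [0.4, 0.4, -1.0]
grip_width: 0.269
grip_force: 39.2
shift [197.8 676.1  29.9] turn [-0.09  0.18  0.32] z now 0.2315 j6 -0.39 t 22.23
shift [138.8 252.   10.7] turn [-0.09  0.18  0.32] z now 0.2315 j6 -0.39 t 22.23
```

```bash
python3 -m handwheel '9 31 0 0 0 0 255; 18 62 0 0 0 0 255; 27 94 0 0 0 0 255; 36 125 0 0 0 0 255; 45 156 0 0 0 0 255; 54 188 0 0 0 0 255; 63 219 0 0 0 0 255; 73 250 0 0 0 0 255'
python3 -m handwheel '9 31 0 0 0 0 255; 18 62 0 0 0 0 255; 27 94 0 0 0 0 255; 36 125 0 0 0 0 255; 45 156 0 0 0 0 255; 54 188 0 0 0 0 255; 63 219 0 0 0 0 255; 73 250 0 0 0 0 255'
python3 -m handwheel '8 29 0 0 0 0 255; 16 58 5 0 0 0 255; 24 87 10 0 0 0 255; 32 116 15 0 0 0 255; 40 142 20 0 0 0 255; 47 164 25 0 0 0 255; 51 175 28 0 0 0 255; 52 176 30 0 0 0 255'
python3 -m handwheel '0 0 0 0 0 0 255; 0 0 0 0 0 0 255; 0 0 0 0 0 0 255; 0 0 0 0 0 0 255; 0 0 0 0 0 0 255; 0 0 0 0 0 0 255; 0 0 0 0 0 0 255; 0 0 0 0 0 0 255'
python3 - <<'E'
from h import *
im,p=grab("wrist"); cv2.imwrite("pics/w10.png",im[:,:,::-1]); go(.6235,.2605,.0827,65)
E
```

```text
time: 22.9
tcp_pos: [0.5583, -0.1771, 0.2278]
orientation: [-3.141, -0.001, 2.711]
wrist_force: [-0.3, 0.6, 0.2]
grip_width: 0.264
grip_force: 39.2
time: 23.57
tcp_pos: [0.5963, 0.0805, 0.2278]
orientation: [-3.141, -0.001, 2.711]
wrist_force: [0.5, 0.7, -1.0]
grip_width: 0.266
grip_force: 39.2
time: 24.23
tcp_pos: [0.6224, 0.2624, 0.197]
orientation: [-3.141, -0.001, 2.713]
wrist_force: [-0.3, -0.2, -0.2]
grip_width: 0.268
grip_force: 39.3
time: 24.9
tcp_pos: [0.6229, 0.2605, 0.1986]
orientation: [3.142, 0.0, 2.711]
wrist_force: [-0.2, 0.2, -0.3]
grip_width: 0.268
grip_force: 39.3
shift [ -0.6   0.3 115.9] turn [0.   0.   0.32] z now 0.1986 j6 0.71 t 24.95
```

View pics/w10.png

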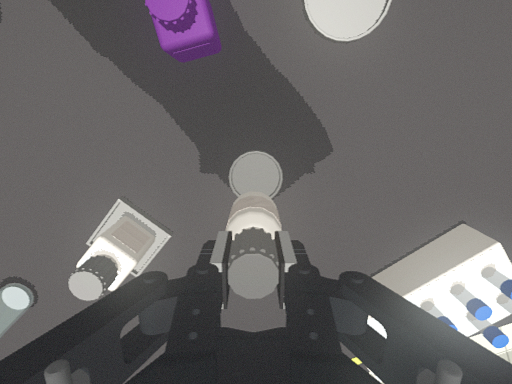

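The small tray circle shows under the bottle: top at (256,151), sides at columns 229 and 283 (row 177).

```bash
python3 - <<'E'
from h import *
im,p=grab("wrist"); o=env.get_obs(); T=Ro.from_euler('xyz',o["orientation"])
print((T.inv().apply(ray(p,[[256,151],[229,177],[283,177]],.010)-o["tcp_pos"])*1000).round(1))
E
```

```text
[[ 29.9   3.  188.5]
 [  1.3 -26.7 188.5]
 [  1.3  32.9 188.5]]
```

```bash
python3 -m handwheel '0 2.5 20 0 0 0 255; 0 2.5 40 0 0 0 255; 0 2.5 60 0 0 0 255; 0 2.5 78 0 0 0 255; 0 2.5 92 0 0 0 255; 0 2.5 101 0 0 0 255; 0 2.5 106 0 0 0 255; 0 2.5 109 0 0 0 255'
python3 -m handwheel '0 0 1 0 0 0 255; 0 0 2 0 0 0 255; 0 0 3 0 0 0 255; 0 0 4 0 0 0 255; 0 0 4.8 0 0 0 255; 0 0 5.5 0 0 0 255; 0 0 6 0 0 0 255; 0 0 6 0 0 0 255'
python3 -m handwheel '0 0 .3 0 0 0 255; 0 0 .6 0 0 0 255; 0 0 .9 0 0 0 255; 0 0 .9 0 0 0 255; 0 0 .9 0 0 0 255; 0 0 .9 0 0 0 255; 0 0 .9 0 0 0 255; 0 0 .9 0 0 0 255'
```

```text
time: 25.67
tcp_pos: [0.6239, 0.2629, 0.0892]
orientation: [-3.141, -0.0, 2.711]
wrist_force: [-1.0, -0.4, -1.0]
grip_width: 0.267
grip_force: 39.3
time: 26.33
tcp_pos: [0.6239, 0.2628, 0.0834]
orientation: [-3.142, -0.0, 2.711]
wrist_force: [0.3, -0.9, -0.5]
grip_width: 0.272
grip_force: 39.3
time: 27.0
tcp_pos: [0.6239, 0.2629, 0.0827]
orientation: [3.141, 0.0, 2.711]
wrist_force: [1.0, 0.7, 1.5]
grip_width: 0.27
grip_force: 39.5
```

```bash
python3 -m handwheel '0 0 .3 0 0 0 255; 0 0 .3 0 0 0 175; 0 0 .3 0 0 0 160; 0 0 .3 0 0 0 140; 0 0 .3 0 0 0 120; 0 0 .3 0 0 0 100; 0 0 .3 0 0 0 80; 0 0 .3 0 0 0 60'
python3 -m handwheel '0 0 0 0 0 0 60; 0 0 0 0 0 0 60; 0 0 -10 0 0 0 60; 0 0 -30 0 0 0 60; 0 0 -60 0 0 0 60; 0 0 -90 0 0 0 60; 0 0 -120 0 0 0 50; 0 0 -140 0 0 0 50'
python3 - <<'E'
from h import *
im,p=grab("wrist"); cv2.imwrite("pics/w11.png",im[:,:,::-1]); go(.366,-.256,.235,65)
E
```

```text
time: 27.67
tcp_pos: [0.6239, 0.2628, 0.0822]
orientation: [-3.142, -0.0, 2.711]
wrist_force: [0.2, 0.7, 0.1]
grip_width: 0.767
grip_force: 0.0
time: 28.33
tcp_pos: [0.6241, 0.263, 0.2263]
orientation: [3.139, 0.002, 2.711]
wrist_force: [0.4, 0.0, 0.2]
grip_width: 0.804
grip_force: 0.0
shift [  18.5 -579.9   -8.5] turn [0.26 0.3  0.33] z now 0.2293 j6 0.71 t 28.38
```

View pics/w11.png

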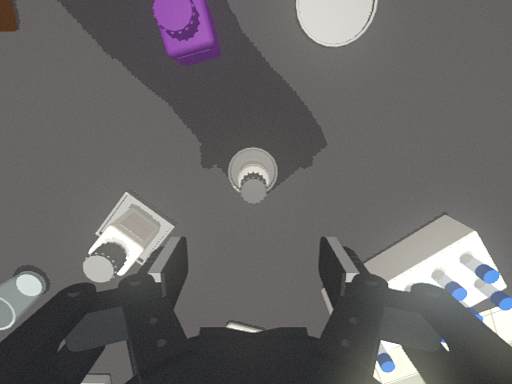

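The small bottle is centred in its tray, cap at (253,190). On to the large bottle.

```bash
python3 -m handwheel '1 -32 0 0 0 0 50; 2 -64 0 0 0 0 50; 3 -96 0 0 0 0 50; 4 -128 0 0 0 0 50; 5 -160 0 0 0 0 50; 6 -192 0 0 0 0 50; 7 -224 0 0 0 0 50; 8 -256 0 0 0 0 50' 30
python3 -m handwheel '1 -32 0 0 0 0 50; 2 -64 0 0 0 0 50; 3 -96 0 0 0 0 50; 4 -128 0 0 0 0 50; 5 -160 0 0 0 0 50; 6 -192 0 0 0 0 50; 7 -224 -4 0 0 0 50; 8 -250 -8 0 0 0 50'
python3 -m handwheel '1 -25 0 0 0 0 50; 2 -50 0 0 0 0 50; 3 -68 0 0 0 0 50; 3 -74 0 0 0 0 50; 3 -74 0 0 0 0 50; 3 -74 0 0 0 0 50; 3 -74 0 0 0 0 50; 3 -74 0 0 0 0 50'
python3 - <<'E'
from h import *
im,p=grab("wrist"); cv2.imwrite("pics/w12.png",im[:,:,::-1]); go(.3656,-.2555,.0965,65)
h=im.astype(int); v=h.mean(2); 
f=192/np.tan(np.radians(p["fov_y"]/2)); R=p["rvec"]; K=np.array([[f,0,p["cx"]],[0,f,p["cy"]],[0,0,1]])
print(cv2.projectPoints(np.array([[.3656,-.2555,.104],[.3656,-.2555,.07]]),R,p["tvec"],K,None)[0].round(1).tolist())
for r in range(130,260,6): print(r,' '.join('%3d'%v[r,c] for c in range(196,316,5)))
E
```

```text
time: 29.05
tcp_pos: [0.5088, 0.0325, 0.2229]
orientation: [3.141, 0.001, 2.711]
wrist_force: [-0.3, 0.4, -0.3]
grip_width: 0.807
grip_force: 0.0
time: 29.72
tcp_pos: [0.3969, -0.1917, 0.2309]
orientation: [-3.141, 0.0, 2.71]
wrist_force: [1.1, -0.2, 1.5]
grip_width: 0.804
grip_force: 0.0
time: 30.38
tcp_pos: [0.3649, -0.2554, 0.2304]
orientation: [3.142, 0.0, 2.712]
wrist_force: [-0.1, -0.1, -0.8]
grip_width: 0.809
grip_force: 0.0
shift [ -0.7   0.3 133.8] turn [0.  0.  0.4] z now 0.2303 j6 -0.36 t 30.43
[[[253.4, 194.5]], [[253.3, 185.1]]]
130 158 156 159 140 125 128 126 131 127 130 130 128 128 128 129 128 126 128 124 121 122 122 120 122
136 154 157 157 124 126 128 130 132 130 133 132 132 132 133 134 130 131 128 128 130 125 125 123 123
142 157 158 162 129 128 131 136 134 132 134 135 135 136 137 139 135 131 133 131 127 128 126 128 122
148 159 145 126 131 132 131 135 137 137 140 140 139 139 137 139 138 136 135 133 133 131 128 127 125
154 159 163 127 131 133 137 141 139 148 216 218 217 217 218 145 143 136 137 137 136 134 128 127 125
160 158 161 130 133 136 138 142 176 229 255 255 255 
[... 947 characters left out ...]

220 154 158 158 158 163 162 160 163 164 162 162 162 165 165 162 163 163 163 161 161 159 158 157 158
226 155 158 156 158 158 157 163 160 161 164 163 160 162 162 160 163 162 159 160 159 161 159 156 157
232 156 156 157 157 158 157 159 160 159 160 160 161 160 161 161 160 161 157 158 158 157 156 157 157
238 156 159 157 157 158 159 157 158 158 162 159 158 158 160 160 160 158 159 158 159 157 158 159 156
244 158 158 158 157 158 159 158 157 157 157 157 158 158 158 159 158 158 156 156 158 157 156 156 154
250 153 156 157 155 155 156 156 158 156 159 157 156 156 155 158 156 157 157 156 155 157 153 155 155
256 153 152 157 158 155 158 154 156 157 153 158 154 155 156 159 155 157 158 156 155 156 157 157 156
```

```bash
python3 -m handwheel '-.7 -1.5 22 0 0 0 50; -.7 -1.5 44 0 0 0 50; -.7 -1.5 66 0 0 0 50; -.7 -1.5 86 0 0 0 50; -.7 -1.5 104 0 0 0 50; -.7 -1.5 118 0 0 0 50; -.7 -1.5 128 0 0 0 50; -.7 -1.5 134 0 0 0 50' 30
python3 -m handwheel '0 0 0 0 0 0 60; 0 0 0 0 0 0 60; 0 0 0 0 0 0 80; 0 0 0 0 0 0 100; 0 0 0 0 0 0 120; 0 0 0 0 0 0 140; 0 0 0 0 0 0 160; 0 0 0 0 0 0 180' 30
python3 -m handwheel '0 0 0 0 0 0 255; 0 0 0 0 0 0 255; 0 0 0 0 0 0 255; 0 0 0 0 0 0 255; 0 0 0 0 0 0 255; 0 0 0 0 0 0 255; 0 0 0 0 0 0 255; 0 0 0 0 0 0 255' 50
python3 -m handwheel '0 0 -10 0 0 0 255; 0 0 -30 0 0 0 255; 0 0 -55 0 0 0 255; 0 0 -80 0 0 0 255; 0 0 -105 0 0 0 255; 0 0 -130 0 0 0 255; 0 0 -145 0 0 0 255; 0 0 -150 0 0 0 255' 50
python3 - <<'E'
from h import *
go(.497,.413,.225,65)
E
```

```text
time: 31.1
tcp_pos: [0.3644, -0.257, 0.0952]
orientation: [3.141, -0.001, 2.712]
wrist_force: [-0.4, 0.3, 0.2]
grip_width: 0.803
grip_force: 0.0
time: 31.77
tcp_pos: [0.3646, -0.258, 0.0967]
orientation: [-3.141, 0.001, 2.711]
wrist_force: [-0.8, 1.3, 5.5]
grip_width: 0.385
grip_force: 29.3
time: 32.43
tcp_pos: [0.3646, -0.258, 0.0968]
orientation: [-3.141, 0.001, 2.711]
wrist_force: [-2.7, 1.6, 8.4]
grip_width: 0.389
grip_force: 48.9
time: 33.1
tcp_pos: [0.3649, -0.2584, 0.2484]
orientation: [-3.141, 0.003, 2.711]
wrist_force: [-0.6, 0.6, -2.7]
grip_width: 0.381
grip_force: 50.0
shift [160.4 665.2  22.2] turn [-0.06  0.16  0.32] z now 0.2484 j6 -0.37 t 33.1
```

```bash
python3 -m handwheel '8 31 0 0 0 0 255; 15 62 0 0 0 0 255; 23 94 0 0 0 0 255; 30 125 0 0 0 0 255; 38 156 0 0 0 0 255; 45 188 0 0 0 0 255; 53 219 0 0 0 0 255; 60 250 0 0 0 0 255'
python3 -m handwheel '8 31 0 0 0 0 255; 15 62 0 0 0 0 255; 23 94 0 0 0 0 255; 30 125 0 0 0 0 255; 38 156 0 0 0 0 255; 45 188 0 0 0 0 255; 53 219 0 0 0 0 255; 60 250 0 0 0 0 255'
python3 -m handwheel '8 30 0 0 0 0 255; 15 60 0 0 0 0 255; 22 90 5 0 0 0 255; 29 115 10 0 0 0 255; 35 142 15 0 0 0 255; 39 158 20 0 0 0 255; 40 164 22 0 0 0 255; 40 165 22 0 0 0 255'
python3 -m handwheel '0 0 0 0 0 0 255; 0 0 0 0 0 0 255; 0 0 0 0 0 0 255; 0 0 0 0 0 0 255; 0 0 0 0 0 0 255; 0 0 0 0 0 0 255; 0 0 0 0 0 0 255; 0 0 0 0 0 0 255'
python3 - <<'E'
from h import *
im,p=grab("wrist"); cv2.imwrite("pics/w13.png",im[:,:,::-1]); go(.497,.413,.1008,65)
v=im.astype(int).mean(2)
for r in range(120,240,5): print(r,' '.join('%3d'%v[r,c] for c in range(196,316,5)))
E
```

```text
time: 33.77
tcp_pos: [0.4138, -0.004, 0.2455]
orientation: [-3.141, -0.001, 2.711]
wrist_force: [1.8, -0.3, -1.9]
grip_width: 0.379
grip_force: 50.6
time: 34.43
tcp_pos: [0.4637, 0.2482, 0.2452]
orientation: [-3.141, -0.001, 2.711]
wrist_force: [0.4, -0.5, -2.4]
grip_width: 0.38
grip_force: 50.6
time: 35.1
tcp_pos: [0.4963, 0.4138, 0.2223]
orientation: [-3.139, -0.001, 2.712]
wrist_force: [-1.6, -0.6, -3.0]
grip_width: 0.384
grip_force: 50.6
time: 35.77
tcp_pos: [0.4968, 0.4131, 0.2244]
orientation: [3.142, 0.0, 2.711]
wrist_force: [-0.2, -0.4, -1.8]
grip_width: 0.381
grip_force: 50.6
shift [ -0.3  -0.  123.5] turn [0.   0.   0.32] z now 0.2243 j6 1.0 t 35.82
120 119 115 115 117 118 116 119 119 119 122 122 122 120 120 117 121 121 123 121 120 121 122 123 120
125 119 119 119 121 117 119 122 118 126 121 120 123 123 123 125 121 121 122 124 121 118 121 122 122
130 119 117 119 118 121 119 122 123 119 123 127 125 124 124 123 125 124 123 122 120 125 119 124 122
135 122 118 118 122 124 122 121 126 122 128 124 126 125 128 126 129 125 125 125 122 122 124 125 119
140 120 118 122 122 121 123 123 
[... 1267 characters left out ...]

205 166 169 172 172 242 254 255 255 255 255 255 255 255 255 255 255 255 255 253 239 174 172 173 169
210 166 171 170 218 255 255 255 255 255 255 255 255 255 255 255 255 255 255 255 253 182 171 171 170
215 166 169 169 244 255 255 255 255 255 255 255 255 255 255 255 255 255 255 255 255 248 173 171 170
220 165 169 169 255 255 255 255 255 255 255 255 178 249 255 255 255 255 255 255 255 255 173 173 172
225 166 170 232 255 255 255 255 255 233 175 179 179 178 178 178 255 255 255 255 255 255 170 172 169
230 166 170 254 255 255 255 255 179 176 174 178 178 177 176 177 177 223 255 255 255 255 221 171 170
235 165 166 255 199 203 126 184 170 176 174 175 176 177 172 175 174 173 214 138 202 200 254 168 168
```

```bash
python3 - <<'E'
from h import *
p=optics.camera_params("wrist"); o=env.get_obs(); T=Ro.from_euler('xyz',o["orientation"])
print((T.inv().apply(ray(p,[[254.5,139],[219.5,172],[289,172]],.010)-o["tcp_pos"])*1000).round(1))
E
```

```text
[[ 40.3   1.6 214.3]
 [  1.7 -40.  214.3]
 [  1.6  42.6 214.3]]
```

Centre is within about 1.5 mm; lower to z = 0.1008 (123.5 mm).

```bash
python3 -m handwheel '-.5 1 20 0 0 0 255; -.5 1 40 0 0 0 255; -.5 1 60 0 0 0 255; -.5 1 80 0 0 0 255; -.5 1 96 0 0 0 255; -.5 1 107 0 0 0 255; -.5 1 113 0 0 0 255; -.5 1 116 0 0 0 255'
python3 -m handwheel '0 0 1 0 0 0 255; 0 0 2 0 0 0 255; 0 0 3 0 0 0 255; 0 0 4 0 0 0 255; 0 0 5 0 0 0 255; 0 0 6 0 0 0 255; 0 0 6.7 0 0 0 255; 0 0 6.7 0 0 0 255'
python3 -m handwheel '0 0 .3 0 0 0 255; 0 0 .6 0 0 0 255; 0 0 .9 0 0 0 255; 0 0 .9 0 0 0 255; 0 0 .9 0 0 0 255; 0 0 .9 0 0 0 255; 0 0 .9 0 0 0 255; 0 0 .9 0 0 0 255'
```

```text
time: 36.48
tcp_pos: [0.4973, 0.4137, 0.1075]
orientation: [-3.141, -0.001, 2.711]
wrist_force: [-0.2, -0.2, -2.1]
grip_width: 0.378
grip_force: 50.8
time: 37.15
tcp_pos: [0.4976, 0.4139, 0.1015]
orientation: [-3.142, -0.0, 2.711]
wrist_force: [0.2, -0.2, -2.7]
grip_width: 0.379
grip_force: 50.8
time: 37.82
tcp_pos: [0.4976, 0.4139, 0.1008]
orientation: [3.141, 0.0, 2.711]
wrist_force: [-1.3, 0.0, 2.1]
grip_width: 0.383
grip_force: 51.1
```

```bash
python3 -m handwheel '0 0 .3 0 0 0 255; 0 0 .3 0 0 0 160; 0 0 .3 0 0 0 145; 0 0 .3 0 0 0 130; 0 0 .3 0 0 0 115; 0 0 .3 0 0 0 95; 0 0 .3 0 0 0 70; 0 0 .3 0 0 0 50'
python3 -m handwheel '0 0 0 0 0 0 50; 0 0 0 0 0 0 50; 0 0 -10 0 0 0 50; 0 0 -30 0 0 0 50; 0 0 -60 0 0 0 50; 0 0 -90 0 0 0 50; 0 0 -120 0 0 0 50; 0 0 -140 0 0 0 50'
python3 -m handwheel '0 0 0 0 0 0 50; 0 0 0 0 0 0 50; 0 0 0 0 0 0 50; 0 0 0 0 0 0 50; 0 0 0 0 0 0 50; 0 0 0 0 0 0 50; 0 0 0 0 0 0 50; 0 0 0 0 0 0 50'
python3 - <<'E'
from h import *
w,_=grab("wrist"); s,_=grab("scene")
a=cv2.resize(s[190:350,100:420],(800,400),interpolation=cv2.INTER_CUBIC); b=cv2.resize(w[110:240,150:360],(323,200),interpolation=cv2.INTER_CUBIC)
c=np.zeros((600,800,3),np.uint8); c[:400]=a; c[400:,:323]=b
t,_=grab("top"); c[400:,330:800]=cv2.resize(t[110:270,100:476],(470,200),interpolation=cv2.INTER_CUBIC)
cv2.imwrite("pics/final.png",c[:,:,::-1])
E
```

```text
time: 38.48
tcp_pos: [0.4976, 0.4139, 0.1003]
orientation: [-3.142, -0.0, 2.711]
wrist_force: [-0.3, -0.5, 0.9]
grip_width: 0.803
grip_force: 0.0
time: 39.15
tcp_pos: [0.4978, 0.414, 0.2442]
orientation: [3.139, 0.002, 2.711]
wrist_force: [1.3, -0.4, 0.5]
grip_width: 0.807
grip_force: 0.0
time: 39.82
tcp_pos: [0.4975, 0.4138, 0.2401]
orientation: [-3.141, -0.0, 2.711]
wrist_force: [-0.3, 0.6, -0.6]
grip_width: 0.804
grip_force: 0.0
```

View pics/final.png

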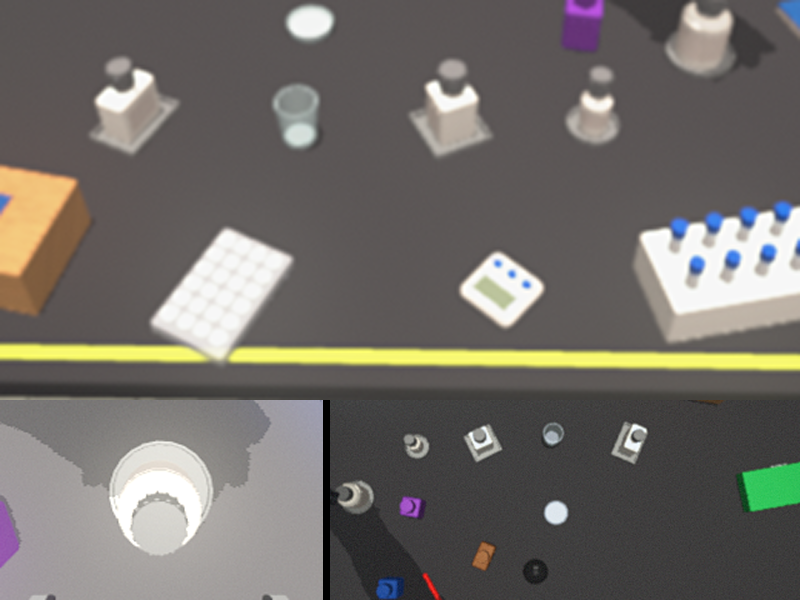

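All four bottles stand upright inside their own trays. The beaker, dish and decoys are where they were.

```bash
python3 -c "
from bench import env; print(env.hand_in())"
```

```text
the job is handed in; nothing more can be done
None
```

All four white bottles now stand upright in their matching trays, the beaker and dish were left where they were, and the job is handed in at about 40 s on the robot's clock.

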